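# Press down the lid that was left open

## Task

One of the three snap-lid jars has its lid standing proud; the other two are already closed. Stand that jar centred on the round pad of the lever press and let go, swing the press lever all the way down to its stop so that it pushes the lid fully home, and let the lever come all the way back up with the jar still on the pad. Then set the jar, always kept upright, on the glass disc of the warming plate, wholly on the disc, and leave the two closed jars where they are.

Things in the scene. Friction and masses are not known exactly. Their poses are not given: they have to be found in the camera images.
- jar_1: snap-lid jar: round white body 44 mm across and 38 mm tall, on its narrower neck (35 mm across) a flat grey lid 47 mm across and 14 mm thick; top of the lid 52 mm above the jar's underside when closed, 62 mm when the lid stands proud. Origin: centre of the underside; z up. About 0.12 kg
- jar_2: snap-lid jar: round white body 44 mm across and 38 mm tall, on its narrower neck (35 mm across) a flat grey lid 47 mm across and 14 mm thick; top of the lid 52 mm above the jar's underside when closed, 62 mm when the lid stands proud. Origin: centre of the underside; z up. About 0.12 kg
- jar_3: snap-lid jar: round white body 44 mm across and 38 mm tall, on its narrower neck (35 mm across) a flat grey lid 47 mm across and 14 mm thick; top of the lid 52 mm above the jar's underside when closed, 62 mm when the lid stands proud. Origin: centre of the underside; z up. About 0.12 kg
- lid_1 (a joint): slide of the lid of jar_1 on its neck: 0 = lid stands 10 mm proud (white neck showing under it), 0.010 = lid pressed fully home; it is stiff (about 10 N) and stays where it is
- lid_2 (a joint): slide of the lid of jar_2 on its neck: 0 = lid stands 10 mm proud (white neck showing under it), 0.010 = lid pressed fully home; it is stiff (about 10 N) and stays where it is
- lid_3 (a joint): slide of the lid of jar_3 on its neck: 0 = lid stands 10 mm proud (white neck showing under it), 0.010 = lid pressed fully home; it is stiff (about 10 N) and stays where it is
- press: hand lever press fixed to the table: white base plate 130 x 230 x 18 mm (from y = -75 to +155 mm of its frame), a black round rubber pad 64 mm across on it, and two white hinge cheeks, together 60 mm wide (x), standing 128 mm tall at y = +98 to +143 mm. Origin: underside of the base, straight below the pad's centre; the hinge is on its +y side, the hinge axis is its x axis
- pad (a point): centre of the top of the press's round pad, 30 mm above the table, where the jar stands; axes as press
- hinge (a point): the middle of the lever's hinge axis (axis along the press's x), 115 mm from the pad's centre in the press's +y, 108 mm above the table
- lever_ball (a point): centre of the black ball, 32 mm across, at the lever's free end, 205 mm from the hinge axis. At rest it is about 306 mm above the table and 53 mm behind the hinge (away from the pad); at the stop 108 mm above the table and 90 mm beyond the pad's centre (press y = -90 mm)
- press_lever (a joint): sprung lever: 20 mm steel bar, round black grip 18 mm thick over the last 70 mm, a 54 mm steel foot 115 mm from the hinge on the side facing the pad. 0 = at rest, raised (15 degrees past upright, away from the pad); 1.833 = on its stop, level, foot 82 mm above the table. Spring returns it to 0 (5 N at the ball near the stop, plus 6 N while the lid goes down)
- plate: fixed warming plate, white 150 x 150 x 18 mm with a black top and a glass disc in the middle. Origin: centre of the underside
- disc (a point): centre of the top of the glass disc, 90 mm across, 20 mm above the table
Things that resemble listed ones, but are neither listed nor needed, are in the scene too. Leave any blue or purple look-alike of the jar_1 alone.

How it is judged:
By the outcome, as a careful person would: the job done as asked, in the order asked, and still so for the second after the job is handed in, with the robot touching nothing.
It also fails if it takes over 72 s, if anything falls off the work surface, if the arm or the gripper's body presses on something with over 40 N, if the wrist force passes 120 N, or if a joint passes its speed limit or range.

## Robot

A 6-joint arm with a two-finger parallel gripper is mounted at the origin on the work surface. World frame = base frame: x ahead of the robot, y to its left, z up, the work surface at z = 0. Lengths are in m, angles in rad, forces in N, time in s.
With the tool pointing down it reaches from about 0.375 to 0.975 m from the base axis. Payload 3.8 kg.
Tool frame: the origin (TCP) lies at the very end of the fingers, on their centre line; the grasp point (between the pads) lies 19 mm behind it (r.tcp_to_grasp is the z of the grasp point in the tool frame, in m); z points along the fingers, y is the line along which they close (so a half turn about z gives the same grasp; the last joint's range is limited). The gripper opens to 85 mm and grips with 20 to 120 N. Pads are 22 mm wide; open, the fingers measure 114 mm over their backs; the gripper's body (76 mm by 85 mm) begins 54 mm behind the grasp point. The pads swing forward as they close: fully open they stand 13 mm farther back than shut.
Start: joints at [1.08, 0.264, 1.604, -0, 1.274, -0.037], TCP at [0.296, 0.607, 0.231] pointing down, gripper open.
Joint ranges: [-2.63, 2.63], [-0.94, 2.18], [0.31, 2.57], [-1.31, 4.45], [0, 2.66], [-2.55, 2.55]. Speed limits (rad/s): [2.57, 2.57, 3.14, 3.14, 3.14, 3.14].

## Interface

Orientations are given as [roll, pitch, yaw] about the fixed x, y, z axes, in that order (R = Rz(yaw) Ry(pitch) Rx(roll)).
In Python, from plant import r gives the robot as it stands. The module is installed in compiled form; this text tells all that it offers. Calls block until the motion is done:
- r.goto(position, orientation): joint-space move of the TCP to a pose.
- r.line_to(position, velocity=0.15, attitude=None, guard=None): straight line of the TCP; attitude=None keeps the orientation; velocity is the mean speed in m/s. With guard (N) it stops when the force on the tool has changed by that much, and returns True; else False.
- r.move_joints(angles): joint-space move.
- r.grip(opening): finger opening in m; the grip force is fixed at half the most; returns when the fingers have stopped.
- r.dwell(seconds).
- r.ik(position, orientation): joint angles nearest the present ones, or None.
- r.capture(name): name is "scene" or "top" or "wrist"; returns a dict with "img" (420x560x3 uint8, red, green, blue), "vertical_fov" (degrees; the focal length in pixels is half the picture's height over the tangent of half this angle, whatever the lens; pixels are square), "cx", "cy" (the principal point, pixels), "position" and "rotation" of the camera in the world. Camera axes: x right, y up, looking along -z (the intrinsics and any distortion apply to the point x, -y, -z); pixel columns grow to the right and rows downward; lengths in m; the calibration is good to about 2 mm. A picture is of the moment at which its call begins. There is no depth.
A pose or a line that the arm cannot do raises r.PlanningError and nothing moves.
- r.job_done(): hands the job in; it is judged then, once.
Readings, each from a call of its own:
- r.current_time(): time.
- r.current_qpos(): joint angles.
- r.current_qd(): joint speeds.
- r.current_joint_efforts(): joint torques, N m.
- r.current_tool_pos(): TCP position.
- r.current_tool_rot(): TCP orientation.
- r.current_ft_force(): force on the tool from outside, world axes, zero at the start.
- r.current_ft_torque(): the same for the moment, N m.
- r.current_opening(): finger opening in m.
- r.current_gripper_force(): force on a finger pad.
Only numpy, scipy, OpenCV 4.12 (cv2) and the standard library are available. Lean on these libraries where they do the work, as an engineer would, in place of code of your own. Each camera call takes 0.05 s, during which the arm holds its last target. There are 200 camera calls.

## Working session

There is one attempt and no reset: what is moved stays moved. The work goes in short steps, each a Python script; the robot and the scene stay as the last script left them, time stands still between calls to the robot, and variables do not carry over. Pictures are saved under pics/ and viewed, at most 10 in all, crops included, and the job is handed in when it is done.

```bash
mkdir -p pics
cat > h.py <<'E'
import numpy as np, cv2
from plant import r
def cap(n,f=None):
    c=r.capture(n)
    if f: cv2.imwrite('pics/'+f,c['img'][:,:,::-1])
    return c
def px2w(c,u,v,z):
    f=210/np.tan(np.radians(c['vertical_fov'])/2)
    d=np.array([(u-c['cx'])/f,-(v-c['cy'])/f,-1.]); d=np.array(c['rotation']).reshape(3,3)@d
    p=np.array(c['position']); return p+d*(z-p[2])/d[2]
def w2px(c,P):
    f=210/np.tan(np.radians(c['vertical_fov'])/2)
    q=np.array(c['rotation']).reshape(3,3).T@(np.array(P)-c['position'])
    return c['cx']+f*q[0]/-q[2], c['cy']-f*q[1]/-q[2]
E
python3 - <<'E'
from h import *
import pickle
for n in('scene','top'):
    c=cap(n,n+'0.png'); pickle.dump(c,open(n+'.pkl','wb'))
    print(n,{k:v for k,v in c.items() if k!='img'})
E
```

```text
scene {'vertical_fov': 50.17189809337287, 'cx': 274.2442455761373, 'cy': 204.53139291769963, 'position': array([1.0533911 , 0.40249163, 1.07886373]), 'rotation': array([0.61635086, 0.00250148, 2.23708773])}
top {'vertical_fov': 50.5807891871199, 'cx': 279.3423277426638, 'cy': 212.31393827326661, 'position': array([3.12803411e-01, 2.46544285e-05, 1.44509728e+00]), 'rotation': array([ 0.21121876,  0.0059225 , -1.61082311])}
```

View pics/scene0.png

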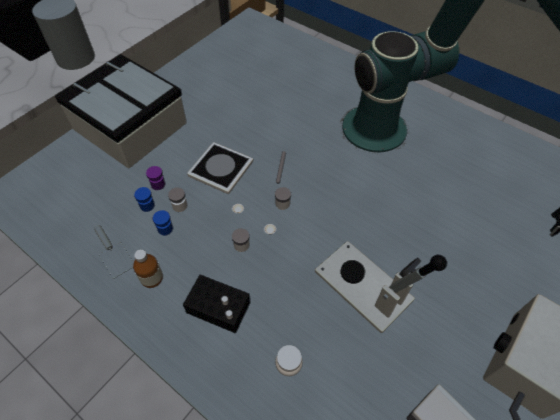

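View pics/top0.png

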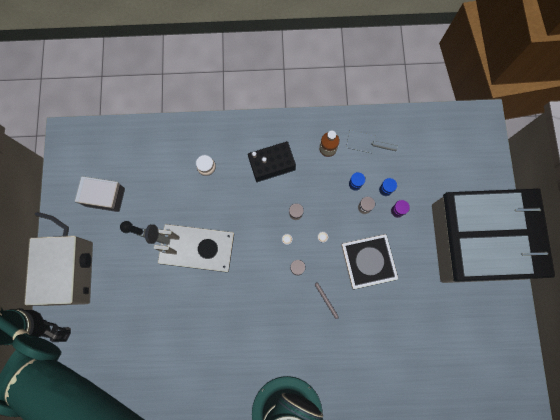

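The scene view shows three grey-lidded jars at scene px (177,198), (240,240) and (283,198). The look-alikes are blue (145,199), (162,222) and purple (155,177). The top view shows the press pad at (207,249), its hinge towards the left, and the plate disc at (370,262). Next I'll take a close crop of the three candidates.

```bash
sed -i '1a from scipy.spatial.transform import Rotation as Ro' h.py; sed -i "s/np.array(c\['rotation'\]).reshape(3,3)/Ro.from_euler('xyz',c['rotation']).as_matrix()/" h.py
python3 - <<'E'
from h import *
import pickle
s=pickle.load(open('scene.pkl','rb'));t=pickle.load(open('top.pkl','rb'))
def cr(c,u,v,h,S=260): return cv2.resize(c['img'][v-h:v+h,u-h:u+h],(S,S),interpolation=cv2.INTER_CUBIC)
A=np.hstack([cr(s,*p,18) for p in((177,198),(240,240),(283,198))]); B=np.hstack([cr(t,*p,h) for p,h in(((367,205),18),((297,211),18),((298,268),18))])
cv2.imwrite('pics/crop.png',np.vstack([A,B])[:,:,::-1])
for n,p,q,z in(('A',(367,205),(177,194),.055),('B',(297,211),(240,236),.055),('C',(298,268),(283,193),.055),('pad',(207,249),(352,272),.03),('disc',(370,262),(221,165),.02)):
    print(n,px2w(t,*p,z).round(4),px2w(s,*q,z).round(4))
for p,q in(((172.,226),(348,244)),((235,232),(317,269)),((231,272),(0,0)),((160,266),(0,0))): print(px2w(t,*p,.018).round(3))
E
```

```text
A [ 0.6233 -0.2855  0.055 ] [ 0.6266 -0.2884  0.055 ]
B [ 0.6129 -0.0603  0.055 ] [ 0.6219 -0.0561  0.055 ]
C [ 0.4313 -0.0546  0.055 ] [ 0.4378 -0.0531  0.055 ]
pad [0.5058 0.2326 0.03  ] [0.515  0.2319 0.03  ]
disc [ 0.4441 -0.287   0.02  ] [ 0.4491 -0.285   0.02  ]
[0.588 0.348 0.018]
[0.559 0.143 0.018]
[0.43  0.158 0.018]
[0.459 0.386 0.018]
```

View pics/crop.png

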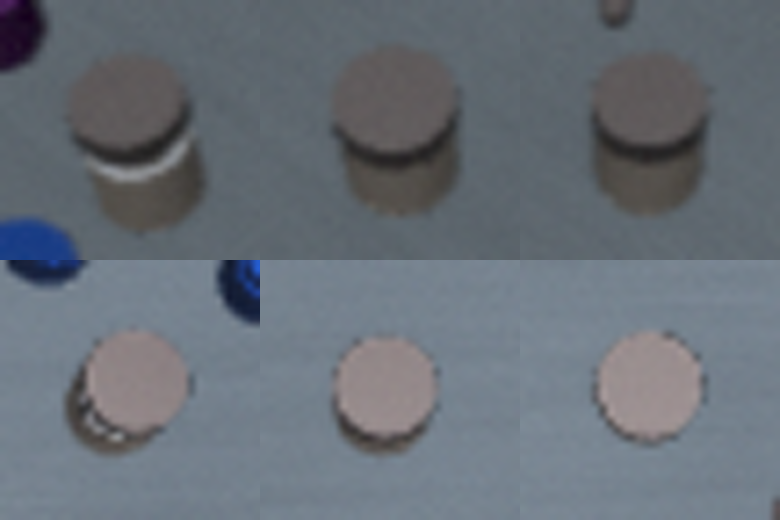

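Jar A, at scene (176,193) and top (367,204), shows the white neck ring, so it is the proud one. The other two are closed. I'll raise the arm clear of the lever first, then check the pad and jar with the wrist camera.

Run:
```python
from h import *
import pickle
pi=np.pi
psi=-0.14
r.line_to([0.296,0.607,0.40],velocity=0.25)
for n,p in(('pad',[0.46,0.24,0.42]),('jar',[0.58,-0.285,0.33])):
    best=min((q for q in (r.ik(p,[pi,0,psi+s*pi/2]) for s in(1,-1)) if q is not None),key=lambda q:abs(q[5]))
    print(n,np.round(best,2)); r.move_joints(best)
    c=cap('wrist','w_'+n+'.png'); pickle.dump(c,open('w_'+n+'.pkl','wb')); print(c['position'],c['rotation'],c['vertical_fov'],r.current_tool_rot())
print(r.current_time())
a=cv2.imread('pics/w_pad.png');b=cv2.imread('pics/w_jar.png')
cv2.imwrite('pics/w1.png',np.hstack([a,b])[:, :, :] if 0 else cv2.resize(np.vstack([a,b]),(400*1,600)))
```

```text
pad [ 0.43 -0.09  1.65 -0.    1.58  0.57]
[0.46918595 0.31215364 0.56253215] [-0.28595253  0.00063149 -0.1384101 ] 66.31082399118756 [-3.14100640e+00 -1.17824825e-04  1.43259205e+00]
jar [-0.5   0.17  1.54  0.    1.43 -0.36]
[ 0.58965172 -0.21249271  0.47334202] [-0.28593499 -0.00070855 -0.13844003] 66.31082399118756 [ 3.14076000e+00 -5.81518365e-05  1.43248668e+00]
4.4833
```

View pics/w_pad.png

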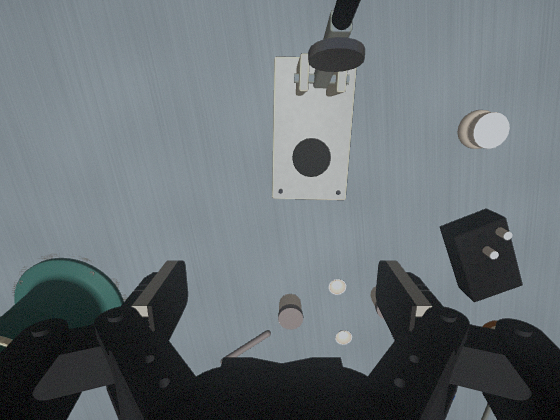

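View pics/w_jar.png

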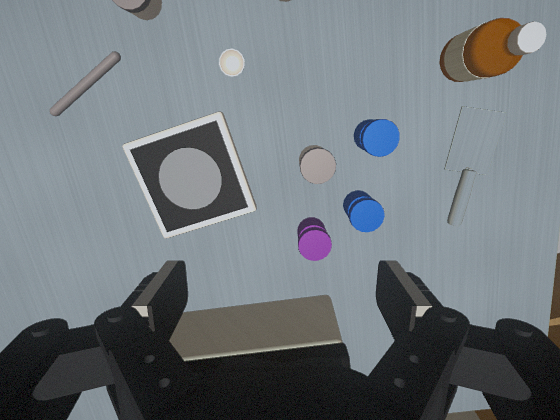

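The wrist views show the pad at (312,157), with screws at (280,191) and (338,193). The proud jar's lid is at (318,165), the disc at (190,178), and the blue and purple jars sit to the right of and below the target. I'll refine each centroid in all the views.

Run:
```python
from h import *
import pickle
L=lambda n:pickle.load(open(n+'.pkl','rb'))
t,s,wp,wj=L('top'),L('scene'),L('w_pad'),L('w_jar')
def blob(c,u,v,tol=14):
    im=cv2.medianBlur(c['img'],3).copy(); m=np.zeros((422,562),np.uint8)
    cv2.floodFill(im,m,(u,v),0,(tol,)*3,(tol,)*3,4|cv2.FLOODFILL_FIXED_RANGE|cv2.FLOODFILL_MASK_ONLY|(255<<8))
    m=m[1:-1,1:-1]; k=max(cv2.findContours(m,0,1)[0],key=cv2.contourArea)
    return cv2.fitEllipse(k)
for n,z,l in(('lid',.062,((t,367,204),(s,176,192),(wj,317,165))),('pad',.03,((t,207,249),(s,352,272),(wp,311,157))),('disc',.02,((t,370,262),(s,221,165),(wj,190,178)))):
    for c,u,v in l:
        e=blob(c,u,v,18); P=px2w(c,*e[0],z); d=np.linalg.norm(px2w(c,e[0][0]+max(e[1])/2,e[0][1],z)-P)*2
        print(n,np.round(e[0],1),np.round(e[1],1),P.round(4),'diam~',d.round(4))
a=[px2w(wp,*p,.018) for p in((275,57),(354,67),(273,198),(345,200),(280.5,191),(338,193))]; print(np.round(a,3))
# white base plate
im=wp['img'][:,:400]; m=(im.min(2)>165).astype(np.uint8); m[:, :240]=0; m[230:]=0
k=max(cv2.findContours(m,0,1)[0],key=cv2.contourArea)
w=np.array([px2w(wp,*p[0],.018)[:2] for p in k if p[0][1]>105]).astype(np.float32); R=cv2.minAreaRect(w); print(R, cv2.boxPoints(R))
```

```text
lid [367.5 203.2] [12.6 13.5] [ 0.6277 -0.2861  0.062 ] diam~ 0.0429
lid [173.5 198.7] [27.5 40.7] [ 0.6471 -0.2797  0.062 ] diam~ 0.1144
lid [317.7 165.8] [33.3 34.5] [ 0.6271 -0.2846  0.062 ] diam~ 0.0444
pad [207.1 248.3] [17.7 18.4] [0.5082 0.2321 0.03  ] diam~ 0.0589
pad [352.2 271.5] [21.  22.1] [0.5136 0.2314 0.03  ] diam~ 0.0573
pad [310.9 157.2] [36.4 37.3] [0.5073 0.2346 0.03  ] diam~ 0.0616
disc [369.7 260.9] [25.9 27.1] [ 0.4476 -0.2862  0.02  ] diam~ 0.0865
disc [220.  164.9] [20.3 27.7] [ 0.4509 -0.2877  0.02  ] diam~ 0.0856
disc [189.7 177.9] [58.2 63.1] [ 0.4475 -0.2839  0.02  ] diam~ 0.0903
[[0.47  0.395 0.018]
 [0.591 0.364 0.018]
 [0.434 0.171 0.018]
 [0.559 0.15  0.018]
 [0.449 0.182 0.018]
 [0.548 0.165 0.018]]
((0.5086684823036194, 0.23862306773662567), (0.15623202919960022, 0.12750686705112457), 80.89429473876953) [[0.4333561  0.17158085]
 [0.55925614 0.15140209]
 [0.58398086 0.30566528]
 [0.45808083 0.32584405]]
```

```bash
cat >> h.py <<'E'
pi=np.pi; PSI=-0.159; OR=[pi,0,PSI+pi/2]
JAR=np.array([.627,-.285]); PAD=np.array([.508,.2338]); DISC=np.array([.4475,-.285])
YP=np.array([-np.sin(PSI),np.cos(PSI)])
def st(): print(r.current_time(),np.round(r.current_tool_pos(),4),np.round(r.current_ft_force(),1),round(r.current_opening(),4),np.round(r.current_gripper_force(),1))
E
python3 - <<'E'
from h import *
r.goto([*JAR,.13],OR); r.grip(.068)
print(r.line_to([*JAR,.006],velocity=.12,guard=12)); st()
r.grip(.03); st()
r.line_to([*JAR,.16],velocity=.12); st()
cap('scene','s1.png')
c=cap('wrist','w2.png')
a=cv2.imread('pics/w2.png');b=cv2.imread('pics/s1.png')[130:280,80:280]
cv2.imwrite('pics/v2.png',np.hstack([cv2.resize(a,(400,300)),cv2.resize(b,(400,300))]))
E
```

```text
False
6.825 [ 0.628  -0.2854  0.0072] [ 0.1 -0.7 -0.3] 0.0679 0.0
7.175 [ 0.6279 -0.2855  0.0075] [-0.4 -0.2  5.5] 0.0433 50.3
8.6083 [ 0.6263 -0.2846  0.1586] [ 0.2  0.6 -2.4] 0.0431 51.6
```

View pics/v2.png

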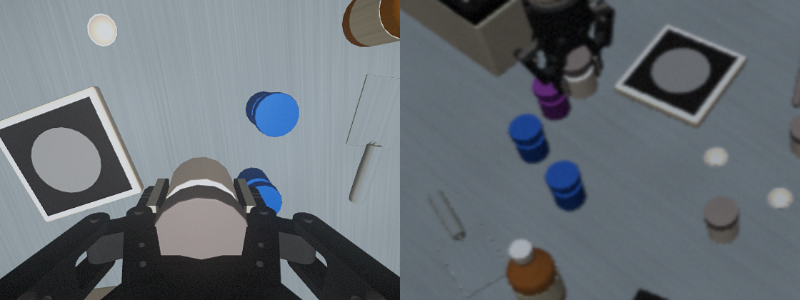

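The jar is gripped on its body with the lid still proud (wrist crop centre ~(202,225)), upright, and the blue and purple jars are undisturbed. I'll carry it to the pad with the tool turned 90° so the camera stays clear of the lever.

Run:
```python
from h import *
O2=[pi,0,PSI]
r.goto([*PAD,.17],O2); st()
print('guard',r.line_to([*PAD,.034],velocity=.1,guard=8)); st()
r.grip(.068); st()
r.line_to([*PAD,.17],velocity=.2)
p=PAD-.05*YP
r.goto([*(PAD-.08*YP),.36],OR); st()
c=cap('wrist','w3.png'); import pickle; pickle.dump(c,open('w3.pkl','wb'))
for P in((*PAD,.092),(*(PAD+.168*YP),.306)): print(np.round(w2px(c,P),1))
```

```text
10.7833 [0.5084 0.2335 0.1701] [-0.2 -0.8 -0.6] 0.043 51.7
guard True
12.0167 [0.5068 0.2334 0.0371] [ 0.7 -0.6  3. ] 0.0433 52.4
12.3833 [0.5052 0.2327 0.0355] [-1.1  0.2  0.4] 0.0681 0.0
14.7167 [0.495  0.1548 0.3586] [0.2 0.6 0.1] 0.068 0.0
[282.7 104.9]
[ 283.8 -316.8]
```

View pics/w3.png

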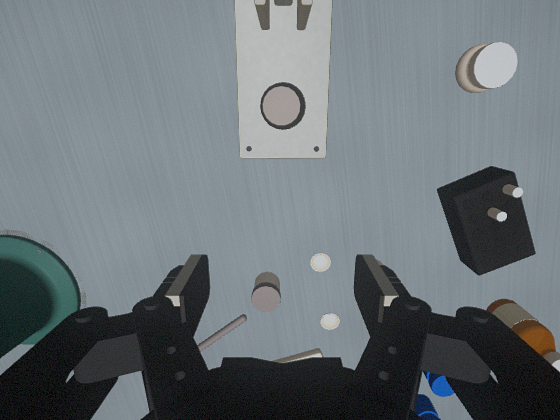

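The jar stands upright, centred on the pad (lid at (282,105), predicted (283,105)). I'll check the ball prediction against the first images, then go and grip it.

Run:
```python
from h import *
import pickle
B=[*(PAD+.168*YP),.306]; print(B)
for n in('top','scene'): print(n,np.round(w2px(pickle.load(open(n+'.pkl','rb')),B),1))
r.goto([B[0],B[1],.44],OR); st()
c=cap('wrist'); t=cap('top')
print(np.round(w2px(c,B)))
print(r.line_to([B[0],B[1],.290],velocity=.15,guard=8)); st()
c2=cap('scene'); u,v=map(int,w2px(c2,B))
cv2.imwrite('pics/v4.png',np.hstack([cv2.resize(c['img'],(400,300)),cv2.resize(c2['img'][v-60:v+60,u-80:u+80],(400,300))])[:,:,::-1])
```

```text
[np.float64(0.5345995911725003), np.float64(0.39968086613427073), 0.306]
top [125.4 227. ]
scene [440.1 262.5]
15.7833 [0.5346 0.3987 0.4394] [0.3 0.4 0.8] 0.0679 0.0
[282. 195.]
False
17.0333 [0.5352 0.4    0.2915] [ 0.3 -0.5  0. ] 0.0681 0.0
```

View pics/v4.png

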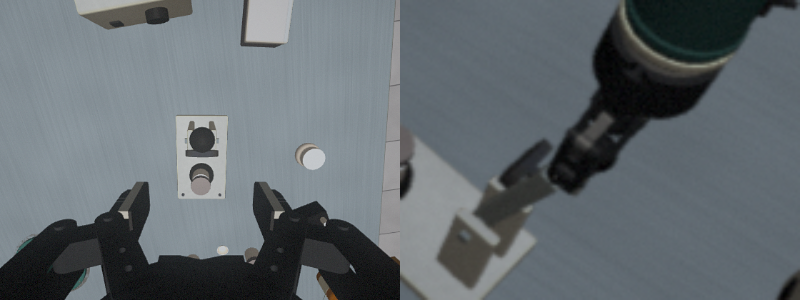

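The ball is at the predicted pixel (~(284,195) full-scale) and between the fingers. I'll grip it and follow the arc.

```bash
cat >> h.py <<'E'
def tcp(phi,dz=-.016):
    p=PAD+(.115-.205*np.cos(phi))*YP
    return [p[0],p[1],.108+.205*np.sin(phi)+dz]
E
python3 - <<'E'
from h import *
r.grip(.02); st()
for d in range(95,0,-10):
    g=r.line_to(tcp(np.radians(d)),velocity=.12,guard=30)
    if g: print('guard',d); st(); break
    if d in(75,45,25,15,5): st()
else:
    print(r.line_to(tcp(np.radians(-2.5)),velocity=.05,guard=22)); st()
r.dwell(.2); st()
c=cap('scene'); cv2.imwrite('pics/v5.png',cv2.resize(c['img'][180:360,280:520],(800,600))[:,:,::-1])
E
```

```text
17.525 [0.5358 0.3999 0.2913] [ 2.1 -0.6  2.9] 0.0289 59.0
18.875 [0.5168 0.2949 0.2888] [ 0.1 -0.1  0.6] 0.0199 0.0
20.225 [0.5032 0.2043 0.2369] [0.5 0.8 0.2] 0.0203 0.0
21.125 [0.4968 0.164  0.1786] [0.9 0.2 0.6] 0.0201 0.0
21.575 [0.4949 0.152  0.1452] [0.  0.5 0.7] 0.0201 0.0
22.025 [0.494  0.1459 0.1101] [-0.6  0.5 -0.1] 0.0201 0.0
False
22.7083 [0.4937 0.1451 0.0829] [ 0.2  0.5 -0.5] 0.0197 0.0
22.9083 [0.4941 0.1452 0.0835] [-0.8  0.6 -0.1] 0.0201 0.0
```

View pics/v5.png

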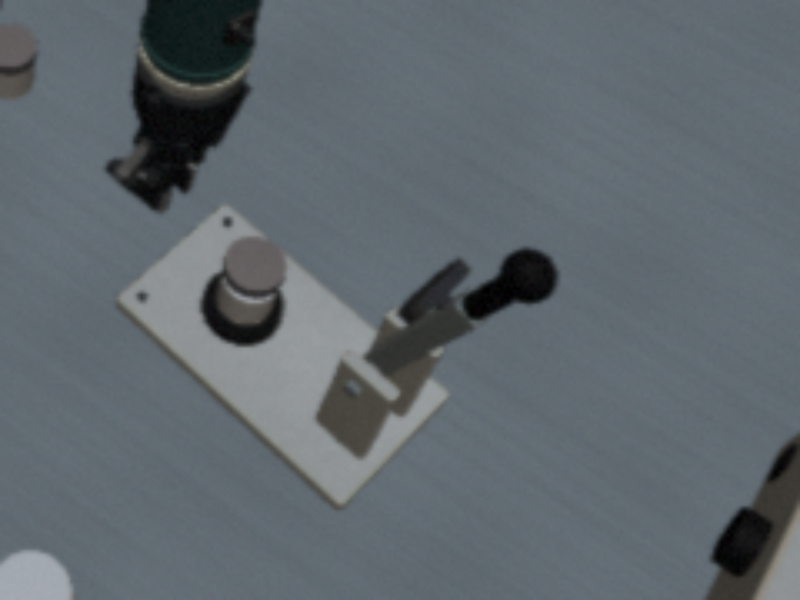

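The fingers closed above the ball's equator and slipped off it. The lever is back at rest and the jar is undisturbed. The pads sit farther back than I assumed, so I'll regrip about 9 mm lower and check that the opening is ≈32 mm.

Run:
```python
from h import *
B=tcp(np.radians(105))
r.line_to([*(PAD-.11*YP),.36],velocity=.3)
r.grip(.068)
r.line_to([B[0],B[1],.37],velocity=.25)
print(r.line_to([B[0],B[1],.306-.026],velocity=.15,guard=8)); st()
r.grip(.02); st()
if r.current_opening()>.0305:
    for d in (97,89):
        print(r.line_to(tcp(np.radians(d),-.026),velocity=.1,guard=25)); st()
```

```text
False
26.5667 [0.5351 0.3997 0.2811] [ 0.2 -0.5 -0.5] 0.0679 0.0
27.0083 [0.5359 0.4002 0.2819] [ 2.  -0.7  4.2] 0.0292 58.9
```

Run:
```python
from h import *
st()
c=cap('wrist'); c2=cap('scene')
cv2.imwrite('pics/v6.png',np.hstack([cv2.resize(c['img'][150:420,100:460],(400,300)),cv2.resize(c2['img'][215:305,380:500],(400,300))])[:,:,::-1])
```

```text
27.0083 [0.5359 0.4002 0.2819] [ 2.  -0.7  4.2] 0.0292 58.9
```

View pics/v6.png

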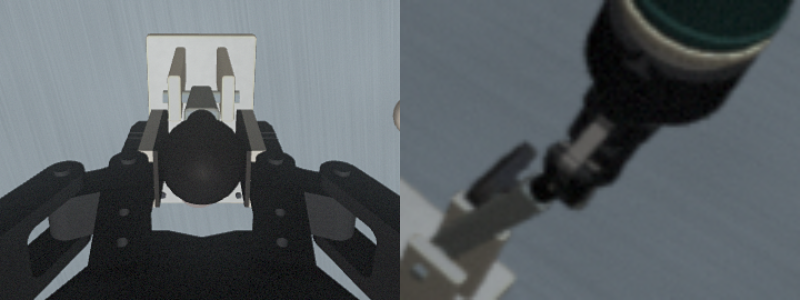

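The ball sits centred between the pads (crop (203,158)), so the 29 mm reading is pad compliance. I'll move in small steps and check the grip at each.

Run:
```python
from h import *
for d in (100,92,84,76,68,60,52,44,36,28,20,12,5):
    g=r.line_to(tcp(np.radians(d),-.026),velocity=.12,guard=30)
    o=r.current_opening(); print(d,g,round(o,4),np.round(r.current_ft_force(),1))
    if g or o<.026: st(); break
```

```text
100 False 0.0291 [4.2 3.6 4.5]
92 False 0.0296 [5.3 3.9 6.6]
84 False 0.0297 [5.4 2.3 5.8]
76 False 0.0293 [5.4 2.  5.1]
68 False 0.0294 [4.4 0.7 5.6]
60 False 0.0291 [4.2 1.1 5.1]
52 False 0.0293 [6.3 3.8 1.1]
44 False 0.0295 [ 9.9 10.9 -8. ]
36 False 0.0296 [ 6.1  6.4 -0.2]
28 False 0.0293 [ 8.1 13.3 -1.4]
20 False 0.0298 [ 7.4 19.8 -3.3]
12 False 0.0291 [ 3.5 12.7  2.8]
5 False 0.0294 [ 4.6 18.7  3.8]
```

Run:
```python
from h import *
for d in (2,-1,-3):
    p=tcp(np.radians(d),-.026); p[0]+=.003*YP[0]; p[1]+=.003*YP[1]
    g=r.line_to(p,velocity=.05,guard=25); print(d,g); st()
    if g: break
r.dwell(.3); st()
c=cap('scene'); cv2.imwrite('pics/v7.png',cv2.resize(c['img'][180:330,270:470],(800,600))[:,:,::-1])
```

```text
2 False
32.4417 [0.495  0.1518 0.0899] [ 3.3 11.5  5.3] 0.0293 64.6
-1 False
32.8083 [0.4951 0.1522 0.0794] [ 0.9 14.   6.5] 0.0297 61.8
-3 True
33.0167 [0.4952 0.1529 0.0751] [-1.8  0.4  5.6] 0.0292 59.6
33.3167 [0.4952 0.1529 0.0754] [-0.1  0.6  5.7] 0.0292 59.7
```

View pics/v7.png

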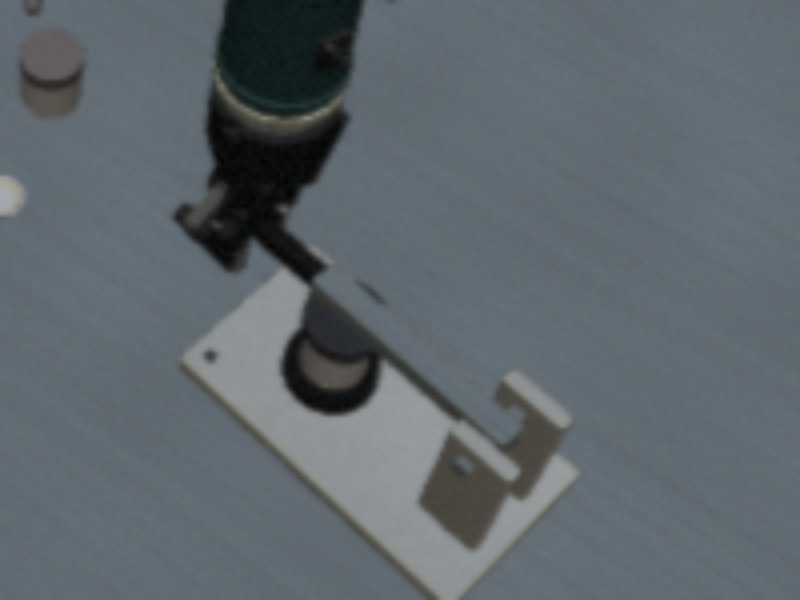

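Lever is level, its foot on the jar (~(340,330)). I'll confirm the hard stop with one more short push, then take the lever back up in the grip.

Run:
```python
from h import *
p=r.current_tool_pos()
print(r.line_to([p[0],p[1],p[2]-.008],velocity=.03,guard=22)); st()
q=r.current_tool_pos()
for d in (5,12,20,28,36,44,52,60,68,76,84,92,99,105):
    p=tcp(np.radians(d),-.030); s=.004; p[0]+=s*YP[0]; p[1]+=s*YP[1]
    g=r.line_to(p,velocity=.15,guard=30); o=r.current_opening()
    print(d,g,round(o,4),np.round(r.current_ft_force(),1))
    if g or o<.026: break
st()
```

```text
True
33.6 [0.4953 0.153  0.0743] [-3. -1.  8.] 0.0293 59.7
5 False 0.0295 [ 4.5 14.7  2.4]
12 False 0.0294 [ 8.6 18.6 -0.3]
20 False 0.0293 [ 4.6 -3.5  5.3]
28 False 0.0295 [ 1.5 -9.2  8.5]
36 False 0.0294 [ 4.3 -3.3  4.5]
44 False 0.0288 [ 3.5 -4.2  7.9]
52 False 0.0286 [ 5.2 -1.   4.6]
60 False 0.0286 [8.6 0.1 1.9]
68 False 0.0285 [ 13.4   3.2 -10.7]
76 False 0.0282 [ 15.2   3.5 -15.9]
84 False 0.0284 [ 15.3  -0.1 -18.6]
92 False 0.0279 [ 15.2  -2.7 -20.1]
99 False 0.0281 [ 14.9  -5.3 -18.7]
105 False 0.0275 [ 14.1  -5.7 -20.9]
38.2333 [0.5353 0.3977 0.2654] [ 14.1  -5.7 -20.9] 0.0275 62.4
```

Run:
```python
from h import *
import pickle
r.grip(.068); r.dwell(.2); st()
p=r.current_tool_pos(); r.line_to([p[0],p[1],.40],velocity=.2); 
r.line_to([*(PAD-.10*YP),.36],velocity=.3); st()
c=cap('wrist'); pickle.dump(c,open('w8.pkl','wb')); s=cap('scene')
cv2.imwrite('pics/v8.png',np.hstack([cv2.resize(c['img'][40:190,180:380],(400,300)),cv2.resize(s['img'][200:350,290:490],(400,300))])[:,:,::-1])
print(np.round(w2px(c,[*PAD,.082]),1),np.round(w2px(s,[*PAD,.082]),1),np.round(w2px(s,[*(PAD+.168*YP),.306]),1))
```

```text
38.9 [0.5351 0.4039 0.2765] [-0.   1.2  0.6] 0.0681 0.0
40.7333 [0.4922 0.1358 0.3597] [ 0.5  0.4 -1.3] 0.0681 0.0
[280.6  91.4] [357.1 261. ] [440.1 262.5]
```

View pics/v8.png

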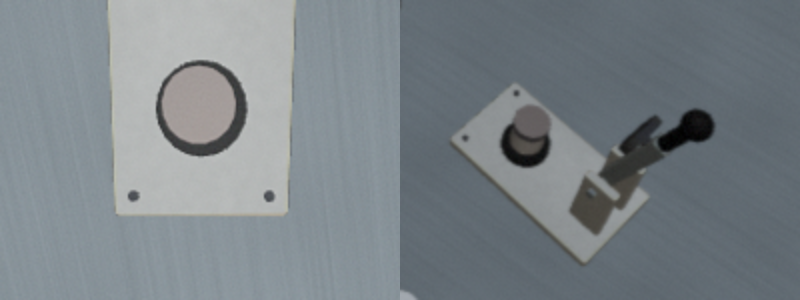

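The lid is home (no white ring), the lever is back at rest (ball scene px (438,263), predicted (440,262)), and the jar is still on the pad (lid (279,92)). Now I'll move it to the disc.

Run:
```python
from h import *
import pickle
c=pickle.load(open('w8.pkl','rb')); J=px2w(c,279,92,.082)[:2]; print(J); J=(J+PAD)/2
O2=[pi,0,PSI]
r.goto([*J,.19],O2)
print(r.line_to([*J,.041],velocity=.12,guard=12)); st()
r.grip(.03); st()
r.line_to([*J,.17],velocity=.12); st()
r.goto([*DISC,.15],O2); st()
print(r.line_to([*DISC,.027],velocity=.08,guard=8)); st()
r.grip(.068); r.line_to([*DISC,.15],velocity=.15)
p=[DISC[0]+.02,DISC[1]+.17,.33]; r.line_to(p,velocity=.3); st()
s=cap('scene'); t=cap('top')
cv2.imwrite('pics/v9.png',np.hstack([cv2.resize(s['img'][120:270,120:320],(400,300)),cv2.resize(t['img'][150:300,240:440],(400,300))])[:,:,::-1])
```

```text
[0.50597402 0.23336003]
False
43.7583 [0.5078 0.2339 0.042 ] [-0.9  0.  -0.1] 0.0682 0.0
44.0917 [0.5079 0.234  0.0422] [-0.2 -0.3  5.9] 0.0458 60.9
45.3167 [0.5062 0.2333 0.1688] [-0.1 -1.5 -1. ] 0.0454 61.3
47.2083 [ 0.448  -0.2843  0.15  ] [ 0.1  0.3 -1.2] 0.0454 61.3
True
48.5583 [ 0.447  -0.2848  0.0322] [-1.3  0.6  6. ] 0.0453 61.4
50.8333 [ 0.4666 -0.1153  0.3281] [ 0.5  0.  -0.1] 0.0678 0.0
```

View pics/v9.png

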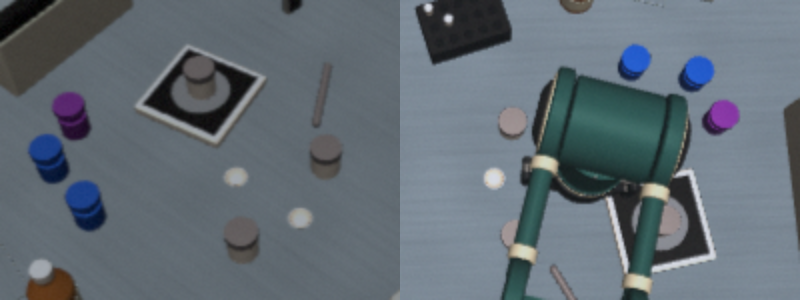

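The jar stands upright on the middle of the disc, with the other jars undisturbed. I'll do a quick numeric check for a white ring under the lid, then hand in.

Run:
```python
from h import *
import pickle
s0=pickle.load(open('scene.pkl','rb')); s=cap('scene')
f=lambda c,p:int(np.sort(c['img'][p[1]-8:p[1]+14,p[0]-7:p[0]+8].min(2).ravel())[-12])
u,v=map(int,w2px(s,[*DISC,.05])); print(u,v,'proud before',f(s0,(178,198)),'now',f(s,(u,v)),'closed refs',f(s0,(240,240)),f(s0,(283,198)))
if f(s,(u,v))<f(s0,(178,198))-25: print(r.job_done())
```

```text
220 158 proud before 126 now 101 closed refs 94 94
```

A value of 101 fits the closed references (94) plus the grey disc in the window, and is well short of the proud reading (126).

```bash
python3 -c "
from h import *
print(r.job_done(), r.current_time())"
```

```text
the job is handed in; nothing more can be done
the job is handed in; nothing more can be done
```

I pressed the proud jar's lid home, let the lever back up, set the jar upright on the glass disc, left the two closed jars alone and handed in at about 51 s; my first lever grip slipped off, and I viewed 13 pictures, over the limit of 10.

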